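# Vacuum-seal the coffee canister with the hand pump

## Task

Draw the air out of the coffee canister: lift the hand vacuum pump out of its charging stand and, with the pump upright, set its nozzle squarely and centrally over the valve in the canister's lid (not on the release button at the lid's other end). Press down gently until the sprung nozzle is pushed about half-way in, which keeps the pump running, and finish like that, still gripping the pump and pressing it there, not letting go. Leave the canister standing where it is, do not press its release button, and do not disturb the mug, the tin or the chopsticks.

Things in the scene. Friction and masses are not known exactly. Their poses are not given: they have to be found in the camera images.
- pump_center (a point): Hand vacuum pump, grey upright plastic cylinder, 260 g: barrel 44 mm diameter, 150 mm long, rubber nozzle 18 mm below it. This point is on its axis 84 mm below its top, 84 mm above the relaxed nozzle's mouth; z up the axis. It starts loose and upright in the stand, lower 18 mm of barrel in the collar, 1.5 mm play all round; lifts straight out. Grip the barrel from above near its top, any yaw.
- nozzle_mouth (a point): Centre of the nozzle's mouth, the flat open lower end of the rubber nozzle, 32 mm outside and 25 mm inside diameter, on the pump's axis; z points up into the pump.
- nozzle (a joint): How far the nozzle is pushed up into the barrel, m: 0 relaxed, 0.010 fully in; spring 1 N per mm, so half-way is 0.005 at about 5 N. (The pump's own weight alone pushes it in by only about 2.5 mm.)
- stand: White charging stand, fixed to the ledge: a foot disc 90 mm in diameter with a collar 60 mm outside diameter and 48 mm high, mouth 47 mm wide; origin at the centre of its underside, z up. The pump's top stands 180 mm above the ledge when it is in the stand.
- canister: Clear plastic airtight canister holding coffee sachets, loose on the ledge, about 0.75 kg: 150 mm (its x) by 106 mm (its y), lid 156 by 112 mm and 16 mm thick, flat lid top 116 mm above the ledge. Origin at the centre of its underside, z up. It may stand at any yaw.
- valve (a point): Centre of the valve on the lid's top face, 40 mm from the lid's centre towards the canister's +x: a flat grey disc 40 mm in diameter with a rubber nub 12 mm in diameter and 2 mm high in its middle, which the nozzle's mouth goes round. The point lies at the level of the lid's top face, where the nozzle's rim lands; z up.
- button_top (a point): Top of the release button that lets air back in: a white round button 27 mm in diameter that stands 6 mm above the lid, 40 mm from the lid's centre towards the canister's -x, with no nub.
- release_button (a joint): How far the release button is pressed in, m: 0 out, 0.005 fully in; spring 0.7 N per mm.
- mug: Navy ceramic mug, 82 mm in diameter, 92 mm high, one handle; origin at the centre of its underside. Bystander.
- tin: Small round silver tin, 62 mm in diameter, 38 mm high; origin at the centre of its underside. Bystander.
- chopstick_rest: Round wooden chopstick rest, 68 mm in diameter, 10 mm high; origin at the centre of its underside. Bystander.
- chopstick_a: One of the two bamboo chopsticks lying side by side across the rest, 225 mm long (its x), 6.5 mm square; origin at the middle of its underside. Bystander.
- chopstick_b: The other chopstick, alike. Bystander.
Mind the look-alikes: they are no part of the job. Of the things like the part that bears pump_center, leave any that is orange; of the rest the larger one is meant.

How it is judged:
On the way:
1. the pump has been lifted clear of its stand in the gripper (z of nozzle_mouth in the frame of stand above 0.055 m and contact force between the fingers and pump above 1 N and contact force between pump and stand below 0.1 N), for 0.1 s.
At the end, for the whole second after the job is handed in: The gripper still holds the pump, upright within 5 degrees and still; its nozzle rests on the lid within 5 mm of the valve's centre, pushed in 3.3 to 7.5 mm of its 10 mm (2.5 to 10 N); the release button is out; the canister stands on the ledge within 20 mm of where it was (horizontal distance between nozzle_mouth and valve below 0.005 m and z of nozzle_mouth in the frame of canister between 0.113 and 0.119 m and angle between pump_center's own z axis and vertical below 0.09 rad and value of joint nozzle between 0.0033 and 0.0075 m and contact force between pump and canister between 2.5 and 10 N and contact force between the fingers and pump above 1 N and linear speed of pump below 0.02 m/s and value of joint release_button below 0.001 m and angle between canister's own z axis and vertical below 0.05 rad and height (world z) of canister below 0.005 m and distance of canister from where it was at the start of the episode below 0.02 m); the arm keeps its last pose, push and grip.
It fails at once if the release button is pressed (value of joint release_button above 0.002 m).
It fails at once if the pump is forced against the canister with more than 25 N (contact force between pump and canister above 25 N).
It fails at once if the canister is tipped or pushed more than 20 mm (angle between canister's own z axis and vertical above 0.1 rad or distance of canister from where it was at the start of the episode above 0.02 m).
It fails at once if the mug, tin, chopsticks or rest are disturbed (distance of any of mug, tin, chopstick_rest, chopstick_a, chopstick_b from where it was at the start of the episode above 0.015 m or angle between mug's own z axis and vertical above 0.2 rad).
It also fails if it takes over 54 s, if anything falls off the work surface, if the arm or the gripper's body presses on something with over 40 N, if the wrist force passes 120 N, or if a joint passes its speed limit or range.

## Robot

A 7-joint arm with a two-finger parallel gripper is mounted at the origin on the work surface. World frame = base frame: x ahead of the robot, y to its left, z up, the work surface at z = 0. Lengths are in m, angles in rad, forces in N, time in s.
With the tool pointing down it reaches from about 0.425 to 0.975 m from the base axis. Payload 16.7 kg.
Tool frame: the origin (TCP) lies midway between the tips of the shut fingers; the grasp point (between the pads) lies 19 mm behind it; z points along the fingers, y is the line along which they close (so a half turn about z gives the same grasp; the last joint's range is limited). The gripper opens to 85 mm and grips with 20 to 120 N. Pads are 22 mm wide; open, the fingers measure 114 mm over their backs; the gripper's body (76 mm by 85 mm) begins 54 mm behind the grasp point. The pads swing forward as they close: fully open they stand 13 mm farther back than shut.
Start: joints at [1.105, 0.426, 0.074, 1.606, -0.034, 1.111, -0.067], TCP at [0.21, -0.641, 0.202] pointing down, gripper open.
Joint ranges: [-2.85, 2.85], [-0.5, 2.14], [-1.23, 1.37], [0.21, 2.46], [-1.02, 4.16], [0.16, 2.05], [-2.73, 2.73]. Speed limits (rad/s): [1.89, 1.89, 2.39, 2.39, 3.01, 3.01, 3.01].

## Interface

Orientations are given as a unit quaternion [x, y, z, w].
In Python, from station import status, imaging, finish_job gives the robot as it stands.
- The arm moves only by the tool step_arm, never from a script. Its argument "plan" is a list of rows, each a list of 2 entries, a list of its own where there are three numbers: the shift along the tool's x, y, z scaled (see below), then the turn, a rotation vector about the tool's x, y, z scaled (see below). A call has 1 to 10 rows; each row is the pose to reach, as a shift and turn from the pose commanded when the call began, along the tool's axes at that moment; what a row does not reach only later rows make up. The controller multiplies each number of a shift by 500 mm and each number of a turn by 1.5 rad. A row lasts 1/8 s, in which the tool goes at most 62.5 mm and 10.7 degrees, less where a joint would pass 70% of its speed; a pose out of reach is approached as far as the arm can. A call with a number of a shift or a turn outside -1 to 1 is refused whole. A call with a gripper value outside its range is refused whole. "hand" is the opening, from 0 (shut) to 1 (fully open), set as the call begins (left out, the last holds). The fingers move at their own pace and stop on an object; the grip force is fixed at half the most. Time passes only in rows, so rows that repeat a pose let the fingers close. It gives the time, the measured TCP pose, the force, the opening and the grip force at its end, in the units of the state.
- status.get_state(): the state, without advancing time (a new reading comes with each control period).
- imaging.camera(name): name is "scene" or "top"; returns a dict with "pixels" (384x512x3 uint8, red, green, blue), "depth" (384x512 float32, m along the optical axis (not along the pixel's ray), 0 where there is no reading), "fx", "fy", "cx", "cy" (pixels), "T" (4x4, takes a point from camera to world coordinates). Camera axes: x right, y up, looking along -z (the intrinsics and any distortion apply to the point x, -y, -z); pixel columns grow to the right and rows downward; lengths in m; the calibration is good to about 2 mm. A picture is of the moment at which its call begins.
- finish_job(): hands the job in; it is judged then, once.
The state is a dict: "time": time; "joint_positions": joint angles; "joint_velocities": joint speeds; "effort": joint torques, N m; "tool_pos": TCP position; "tool_rot": TCP orientation; "force": force on the tool from outside, world axes, zero at the start; "torque": the same for the moment, N m; "width": opening from 0.0 (shut) to 1.0 (fully open); "grasp_force": force on a finger pad.
Only numpy, scipy, OpenCV 4.12 (cv2) and the standard library are available. Lean on these libraries where they do the work, as an engineer would, in place of code of your own. Each camera call takes 0.05 s, during which the arm holds its last target. There are 200 camera calls.

## Working session

There is one attempt and no reset: what is moved stays moved. The work goes in short steps, Python scripts to look and compute and a tool call to move; the robot and the scene stay as the last step left them, time stands still between calls to the robot, and variables do not carry over. Pictures are saved under pics/ and viewed, at most 10 in all, crops included, and the job is handed in when it is done.

Besides the shell and the picture viewer there is one more tool, called by a JSON object that holds its "op" and its "data". step_arm: Moves the arm, as the interface text tells. Its arguments: {"type":"object","properties":{"plan":{"type":"array","items":{"type":"array"}},"hand":{"type":"number"}},"required":["plan"]}

```bash
mkdir -p pics; cat > h.py <<'E'
import numpy as np, cv2
from station import status, imaging, finish_job
def grab(n):
    c=imaging.camera(n); np.savez(f'{n}.npz',**c); return c
def load(n): return dict(np.load(f'{n}.npz'))
def world(c):
    d=c['depth']; v,u=np.mgrid[:d.shape[0],:d.shape[1]]
    P=np.stack([(u-c['cx'])/c['fx']*d,-(v-c['cy'])/c['fy']*d,-d,np.ones_like(d)],-1)
    return (P@np.array(c['T']).T)[...,:3]
E
python3 - <<'E'
from h import *
s=status.get_state(); print({k:np.round(v,3) for k,v in s.items()})
a=grab('top');b=grab('scene')
for n,c in(('top',a),('scene',b)):
    print(n,c.keys(),np.round(c['T'],3)); cv2.imwrite(f'pics/{n}0.png',cv2.resize(c['pixels'][...,::-1],(800,600)))
E
```

```text
{'time': np.float64(0.0), 'joint_positions': array([ 1.104,  0.427,  0.074,  1.607, -0.034,  1.111, -0.067]), 'joint_velocities': array([-0.002,  0.001,  0.   ,  0.   ,  0.002, -0.   , -0.001]), 'effort': array([ 2.0000e-03, -9.4983e+01,  3.7610e+00, -4.6352e+01,  1.9000e-02,
        1.0000e-02,  0.0000e+00]), 'tool_pos': array([ 0.21 , -0.641,  0.201]), 'tool_rot': array([ 0.987,  0.158, -0.   , -0.001]), 'force': array([ 0.279, -0.542,  0.496]), 'torque': array([ 0.044, -0.028,  0.01 ]), 'grasp_force': np.float64(0.0), 'width': np.float64(1.003)}
top dict_keys(['pixels', 'depth', 'fx', 'fy', 'cx', 'cy', 'T']) [[ 0.006  0.975 -0.22   0.376]
 [-1.     0.005 -0.004 -0.026]
 [-0.003  0.22   0.976  0.999]
 [ 0.     0.     0.     1.   ]]
scene dict_keys(['pixels', 'depth', 'fx', 'fy', 'cx', 'cy', 'T']) [[-0.856 -0.292  0.426  0.961]
 [ 0.516 -0.485  0.706  0.624]
 [ 0.001  0.824  0.566  0.634]
 [ 0.     0.     0.     1.   ]]
```

View pics/top0.png

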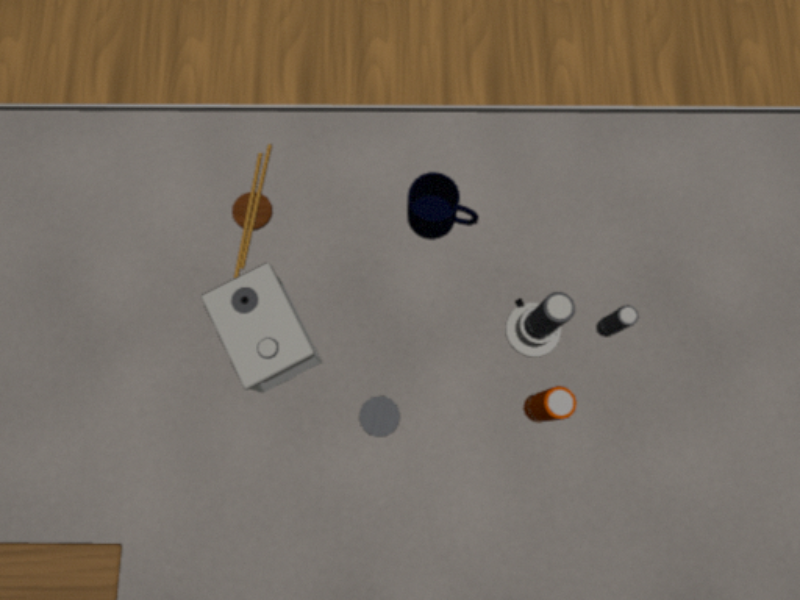

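View pics/scene0.png

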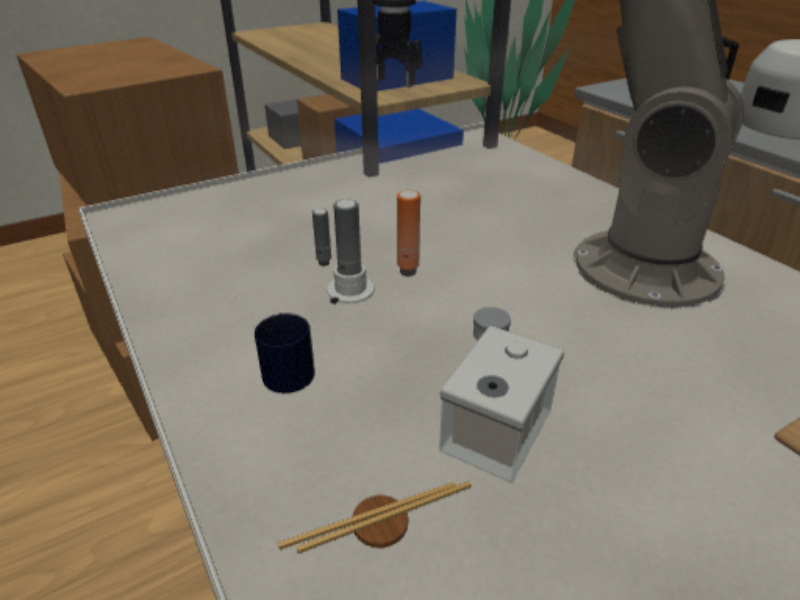

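The top view shows the pump in its stand with its top at (559,306), the small grey look-alike at (627,316), and the orange one at (560,402). On the lid, the valve is at (245,300) and the button at (267,347). The scene view agrees. Next I'll measure these.

```bash
python3 - <<'E'
from h import *
def blob(c,W,m,seed,name):
    n,l,st,ce=cv2.connectedComponentsWithStats(m.astype(np.uint8)); k=l[seed[1],seed[0]]
    if k==0: print(name,'none at',seed, W[seed[1],seed[0]]); return
    p=W[l==k]; r=cv2.minEnclosingCircle(p[:,:2].astype(np.float32)); print(name,len(p),'mean',p.mean(0).round(4),'circ',np.round(r[0],4),round(r[1],4),'rect',cv2.minAreaRect(p[:,:2].astype(np.float32)),'zmed',np.median(p[:,2]))
for n in('top','scene'):
    c=load(n);W=world(c);z=W[...,2];g=c['pixels'].mean(-1)
    S=lambda u,v:(int(u*.64),int(v*.64))
    q=dict(top=[(559,306),(245,300),(267,347),(270,290)],scene=[(347,203),(492,386),(516,350),(470,372)])[n]
    for t in q: print(t,W[S(*t)[1],S(*t)[0]].round(4),c['pixels'][S(*t)[1],S(*t)[0]])
    blob(c,W,abs(z-.180)<.006,S(*q[0]),n+' pump')
    blob(c,W,(abs(z-.116)<.006)&(W[...,1]>.05),S(*q[3]),n+' lid')
    lid=(abs(z-.116)<.01)&(W[...,1]>.05)
    blob(c,W,lid&(g<115),S(*q[1]),n+' valve')
    blob(c,W,(abs(z-.122)<.0025)&lid,S(*q[2]),n+' button')
E
```

```text
(559, 306) [ 0.5534 -0.2315  0.1809] [152 148 145]
(245, 300) [0.572  0.2101 0.1165] [3 7 9]
(267, 347) [0.5028 0.1736 0.1201] [145 145 138]
(270, 290) [0.5887 0.1746 0.1161] [146 145 139]
top pump 329 mean [ 0.5503 -0.2312  0.1795] circ [ 0.5512 -0.2319] 0.022 rect ((0.5510075092315674, -0.2321946918964386), (0.04148967191576958, 0.04282928258180618), 3.212432622909546) zmed 0.17958546986616175
top lid 3275 mean [0.5356 0.1908 0.1157] circ [0.5379 0.191 ] 0.0937 rect ((0.5364121794700623, 0.19160205125808716), (0.15614058077335358, 0.11192017793655396), 28.356664657592773) zmed 0.11569385947419508
top valve 230 mean [0.5726 0.2099 0.1162] circ [0.5726 0.2099] 0.0199 rect ((0.5721765160560608, 0.21020953357219696), (0.03781278431415558, 0.038143329322338104), 46.06694412231445) zmed 0.11616029726853616
top button 91 mean [0.5023 0.1722 0.1217] circ [0.5019 0.1724] 0.0132 rect ((0.5023199915885925, 0.17256902158260345), (0.025267239660024643, 0.024732403457164764), 30.331558227539062) zmed 0.12173448325934544
(347, 203) [ 0.5462 -0.2397  0.1804] [166 168 161]
(492, 386) [0.5772 0.2097
[... 250 characters left out ...]
53443288803, 0.04058142006397247), 62.2876091003418) zmed 0.18075154787100528
scene lid 2854 mean [0.5459 0.1969 0.1164] circ [0.5381 0.1896] 0.0944 rect ((0.5383806824684143, 0.18979638814926147), (0.1563599854707718, 0.11160914599895477), 28.26714515686035) zmed 0.11656745625599929
scene valve 209 mean [0.5738 0.2088 0.1171] circ [0.5734 0.2083] 0.0205 rect ((0.5742531418800354, 0.207986980676651), (0.036417387425899506, 0.037165671586990356), 50.10276412963867) zmed 0.11701496176308068
scene button 86 mean [0.5045 0.1712 0.1224] circ [0.5039 0.1701] 0.014 rect ((0.5038179159164429, 0.1703137755393982), (0.02495388686656952, 0.02504287101328373), 50.56816482543945) zmed 0.12254524437869074
```

```bash
cat >> h.py <<'E'
from scipy.spatial.transform import Rotation as R
def go(p,yaw=None):
    "scaled shift & turn to world TCP p, tool pointing straight down with tool-x yaw"
    s=status.get_state(); r=R.from_quat(s['tool_rot']); x=r.as_matrix()[:,0]
    y0=np.arctan2(x[1],x[0]); yaw=y0 if yaw is None else np.radians(yaw)
    t=R.from_matrix([[np.cos(yaw),np.sin(yaw),0],[np.sin(yaw),-np.cos(yaw),0],[0,0,-1]])
    print('t',s['time'],'pos',np.round(s['tool_pos'],4),'yaw',np.degrees(y0).round(2),'w',s['width'],'F',np.round(s['force'],2),'tilt',np.round((r.inv()*t).as_rotvec(),4))
    print('shift',(r.inv().apply(np.array(p)-s['tool_pos'])/.5).round(4),'turn',((r.inv()*t).as_rotvec()/1.5).round(4))
E
python3 -c "
from h import *
go([.21,-.641,.26]);go([.5515,-.2325,.26],67)"
```

```text
t 0.1 pos [ 0.2101 -0.6411  0.2012] yaw 18.15 w 0.9994285875982384 F [ 0.74 -0.74 -0.33] tilt [-0.0011  0.0001 -0.    ]
shift [-0.0002 -0.0003 -0.1176] turn [-0.0007  0.0001 -0.    ]
t 0.1 pos [ 0.2101 -0.6411  0.2012] yaw 18.15 w 0.9994285875982384 F [ 0.74 -0.74 -0.33] tilt [-1.100e-03 -4.000e-04 -8.526e-01]
shift [ 0.9033 -0.5639 -0.117 ] turn [-7.000e-04 -3.000e-04 -5.684e-01]
```

{"op": "step_arm", "data": {"plan": [[[0,0,-0.118],[0,0,0]],[[0.1,-0.06,-0.118],[0,0,-0.1]],[[0.2,-0.125,-0.118],[0,0,-0.2]],[[0.9033,-0.564,-0.118],[0,0,-0.5684]],[[0.9033,-0.564,-0.118],[0,0,-0.5684]],[[0.9033,-0.564,-0.118],[0,0,-0.5684]],[[0.9033,-0.564,-0.118],[0,0,-0.5684]],[[0.9033,-0.564,-0.118],[0,0,-0.5684]],[[0.9033,-0.564,-0.118],[0,0,-0.5684]],[[0.9033,-0.564,-0.118],[0,0,-0.5684]]], "hand": 1}}

```text
time: 1.35
tool_pos: [0.5531, -0.2297, 0.2606]
tool_rot: [0.833, 0.553, 0.0, -0.0]
force: [-0.5, -0.8, 0.1]
width: 1.001
grasp_force: 0.0
```

```bash
python3 -c "
from h import *
go([.5515,-.2325,.126],67)"
```

```text
t 1.35 pos [ 0.5531 -0.2297  0.2606] yaw 67.15 w 1.0011483188724917 F [-0.51 -0.76  0.1 ] tilt [-0.0003 -0.0007  0.0026]
shift [-0.0067 -0.0006  0.2692] turn [-0.0002 -0.0005  0.0018]
```

{"op": "step_arm", "data": {"plan": [[[0,0,0],[0,0,0]],[[0,0,0.05],[0,0,0]],[[0,0,0.1],[0,0,0]],[[0,0,0.1],[0,0,0]],[[0,0,0.1],[0,0,0]]]}}

```text
time: 1.98
tool_pos: [0.5517, -0.2333, 0.2117]
tool_rot: [0.834, 0.552, 0.0, 0.0]
force: [-0.4, 0.2, -0.4]
width: 0.997
grasp_force: 0.0
```

```bash
python3 - <<'E'
from h import *
go([.5515,-.2325,.126],67)
for n in('top','scene'): grab(n)
a=load('scene')['pixels'][60:240,150:390]; cv2.imwrite('pics/s1.png',cv2.resize(a[...,::-1],None,fx=3,fy=3,interpolation=3))
E
```

```text
t 1.975 pos [ 0.5517 -0.2333  0.2117] yaw 66.96 w 0.9966898601747269 F [-0.45  0.21 -0.36] tilt [ 0.0006 -0.     -0.0007]
shift [ 0.0014 -0.0011  0.1714] turn [ 0.0004 -0.     -0.0005]
```

View pics/s1.png

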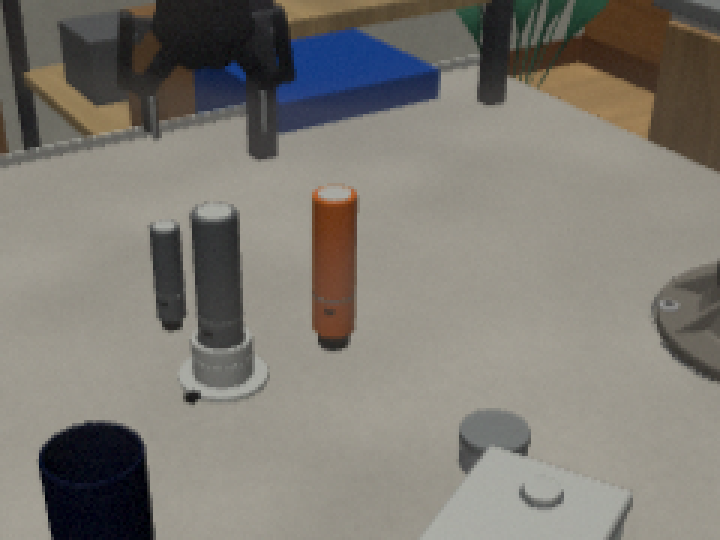

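The scene crop shows the open fingers at (153,130) and (262,150), straddling the pump's top at (215,212). The look-alike at (165,225) is clear of the fingers, so I'll descend and grip.

{"op": "step_arm", "data": {"plan": [[[0,0,0.05],[0,0,0]],[[0,0,0.1],[0,0,0]],[[0,0,0.14],[0,0,0]],[[0,0,0.17],[0,0,0]],[[0,0,0.17],[0,0,0]],[[0,0,0.17],[0,0,0]]]}}

```text
time: 2.82
tool_pos: [0.5521, -0.2329, 0.1268]
tool_rot: [0.834, 0.552, 0.0, 0.0]
force: [-0.2, 0.4, 0.4]
width: 0.999
grasp_force: 0.0
```

{"op": "step_arm", "data": {"plan": [[[0,0,0],[0,0,0]],[[0,0,0],[0,0,0]],[[0,0,0],[0,0,0]],[[0,0,0],[0,0,0]],[[0,0,0],[0,0,0]],[[0,0,0],[0,0,0]],[[0,0,0],[0,0,0]],[[0,0,0],[0,0,0]]], "hand": 0}}

```text
time: 3.82
tool_pos: [0.5519, -0.2328, 0.1266]
tool_rot: [0.834, 0.552, 0.0, 0.0]
force: [-2.3, 0.9, 7.5]
width: 0.5
grasp_force: 60.2
```

{"op": "step_arm", "data": {"plan": [[[0,0,-0.02],[0,0,0]],[[0,0,-0.06],[0,0,0]],[[0,0,-0.12],[0,0,0]],[[0,0,-0.2],[0,0,0]],[[0,0,-0.28],[0,0,0]],[[0,0,-0.34],[0,0,0]],[[0,0,-0.34],[0,0,0]],[[0,0,-0.34],[0,0,0]]]}}

```text
time: 4.82
tool_pos: [0.5511, -0.2326, 0.2952]
tool_rot: [0.834, 0.552, -0.0, -0.0]
force: [0.1, 0.0, -2.9]
width: 0.497
grasp_force: 61.5
```

```bash
python3 - <<'E'
from h import *
go([.573,.2092,.297],67)
go([.573,.2092,.297],90)
print(status.get_state()['joint_positions'])
for n in('top','scene'): grab(n)
a=load('scene')['pixels'][0:240,130:400]; cv2.imwrite('pics/s2.png',cv2.resize(a[...,::-1],None,fx=2.5,fy=2.5,interpolation=3))
E
```

```text
t 4.825 pos [ 0.5511 -0.2326  0.2952] yaw 67.0 w 0.49688286745931737 F [ 0.12  0.04 -2.88] tilt [-0.0009  0.      0.    ]
shift [ 0.8305 -0.305  -0.0033] turn [-0.0006  0.      0.    ]
t 4.825 pos [ 0.5511 -0.2326  0.2952] yaw 67.0 w 0.49688286745931737 F [ 0.12  0.04 -2.88] tilt [-9.000e-04 -1.000e-04 -4.014e-01]
shift [ 0.8305 -0.305  -0.0033] turn [-6.000e-04 -1.000e-04 -2.676e-01]
[ 0.55540152  0.25124948 -0.32145349  1.65019927  0.08263549  1.254432
 -0.18386241]
```

View pics/s2.png

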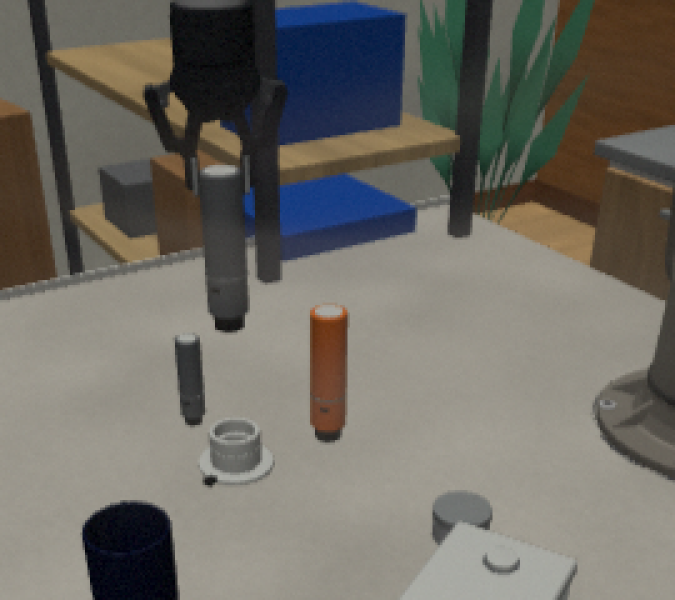

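The pump is out of its stand, upright in the fingers with its nozzle at (229,322), and the orange and small look-alikes haven't moved. I'll measure the pump's axis and nozzle depth in the hand.

```bash
cat >> h.py <<'E'
from scipy.optimize import least_squares
def axis(n,xy0,zlo,zhi):
    "fit a 22 mm-radius cylinder to the barrel seen by a camera"
    W=world(load(n)).reshape(-1,3)
    k=(np.hypot(W[:,0]-xy0[0],W[:,1]-xy0[1])<.03)&(W[:,2]>zlo)&(W[:,2]<zhi)
    p=W[k]; zm=(zlo+zhi)/2
    f=lambda a:np.hypot(p[:,0]-a[0]-a[2]*(p[:,2]-zm),p[:,1]-a[1]-a[3]*(p[:,2]-zm))-.022
    r=least_squares(f,[*xy0,0,0],loss='soft_l1',f_scale=.001)
    print(n,len(p),'axis xy at z',zm,r.x[:2].round(4),'slope',r.x[2:].round(3),'resid',np.median(abs(f(r.x))).round(4))
    return r.x
E
python3 - <<'E'
from h import *
axis('scene',(.551,-.2325),.215,.30); axis('top',(.551,-.2325),.215,.30)
W=world(load('scene')); 
for v in range(60,136,3): # column down the pump
    u=int(130+(222+(v-69)/(129-69)*7)/2.5); print(v,W[v,u].round(3),load('scene')['pixels'][v,u] if v==60 else '')
E
```

```text
scene 526 axis xy at z 0.2575 [ 0.5507 -0.2354] slope [ 0.007 -0.004] resid 0.0009
top 290 axis xy at z 0.2575 [ 0.5509 -0.2323] slope [ 0.006 -0.004] resid 0.0002
60 [ 0.25  -0.86   0.172] [80 67 50]
63 [ 0.251 -0.859  0.161] 
66 [ 0.547 -0.242  0.35 ] 
69 [ 0.556 -0.223  0.349] 
72 [ 0.561 -0.214  0.345] 
75 [ 0.558 -0.216  0.337] 
78 [ 0.56  -0.213  0.331] 
81 [ 0.559 -0.215  0.322] 
84 [ 0.558 -0.218  0.314] 
87 [ 0.561 -0.212  0.309] 
90 [ 0.559 -0.218  0.299] 
93 [ 0.559 -0.219  0.291] 
96 [ 0.557 -0.218  0.283] 
99 [ 0.558 -0.217  0.276] 
102 [ 0.559 -0.217  0.268] 
105 [ 0.56  -0.215  0.261] 
108 [ 0.56  -0.216  0.252] 
111 [ 0.56  -0.217  0.244] 
114 [ 0.561 -0.216  0.236] 
117 [ 0.559 -0.214  0.228] 
120 [ 0.559 -0.217  0.218] 
123 [ 0.561 -0.213  0.212] 
126 [ 0.559 -0.218  0.201] 
129 [ 0.557 -0.223  0.19 ] 
132 [ 0.558 -0.222  0.182] 
135 [ 0.409 -0.537  0.001]
```

{"op": "step_arm", "data": {"plan": [[[0.03,-0.011,0],[0,0,0]],[[0.1,-0.037,0],[0,0,0]],[[0.2,-0.073,0],[0,0,0]],[[0.31,-0.114,0],[0,0,0]],[[0.42,-0.154,0],[0,0,0]],[[0.53,-0.195,0],[0,0,0]],[[0.64,-0.235,0],[0,0,0]],[[0.74,-0.272,0],[0,0,0]],[[0.8,-0.294,0],[0,0,0]],[[0.83,-0.305,0],[0,0,0]]]}}

```text
time: 6.18
tool_pos: [0.5723, 0.2116, 0.2954]
tool_rot: [0.833, 0.553, -0.0, -0.0]
force: [-0.5, -1.0, -2.2]
width: 0.497
grasp_force: 61.5
```

{"op": "step_arm", "data": {"plan": [[[0,0,0],[0,0,0]],[[0,0,0.03],[0,0,0]],[[0,0,0.06],[0,0,0]],[[0,0,0.06],[0,0,0]],[[0,0,0.06],[0,0,0]],[[0,0,0.06],[0,0,0]]]}}

```text
time: 6.92
tool_pos: [0.5736, 0.2089, 0.2663]
tool_rot: [0.834, 0.552, 0.0, 0.0]
force: [0.3, 0.5, -2.2]
width: 0.496
grasp_force: 61.4
```

```bash
python3 - <<'E'
from h import *
go([.573,.2092,.2345],67)
for n in('top','scene'): grab(n); 
axis('scene',(.573,.209),.18,.25); axis('top',(.573,.209),.18,.25)
a=load('scene')['pixels'][100:320,200:420]; b=load('top')['pixels'][130:290,80:260]
cv2.imwrite('pics/s3.png',cv2.resize(a[...,::-1],(600,600),interpolation=3))
E
```

```text
t 6.925 pos [0.5736 0.2089 0.2663] yaw 66.99 w 0.4959892884365368 F [ 0.27  0.52 -2.2 ] tilt [ 0.0005 -0.0005 -0.0002]
shift [ 0.0001 -0.0014  0.0636] turn [ 0.0003 -0.0004 -0.0001]
scene 759 axis xy at z 0.215 [0.5731 0.2061] slope [ 0.002 -0.002] resid 0.0005
top 105 axis xy at z 0.215 [0.5732 0.2098] slope [ 0.007 -0.004] resid 0.0003
```

View pics/s3.png

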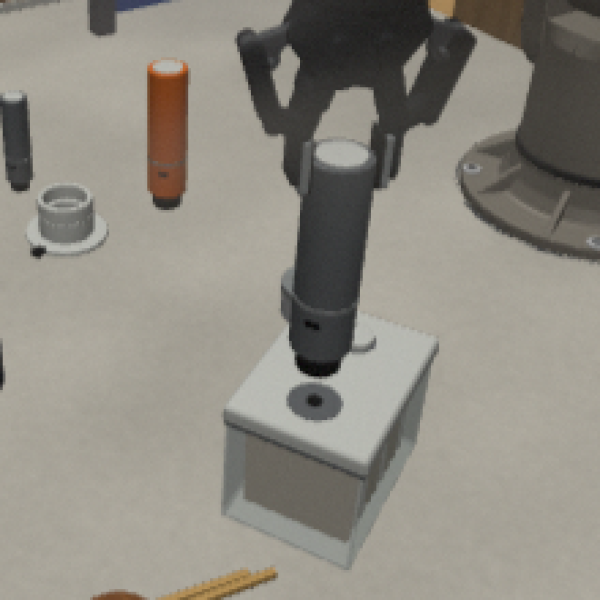

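The nozzle is at (318,365), directly above the valve at (315,401) and away from the button. Both cameras put it within about 2 mm of the valve's centre. I'll lower it close to the lid, then press in small steps.

{"op": "step_arm", "data": {"plan": [[[0.001,-0.001,0.02],[0,0,0]],[[0.001,-0.001,0.04],[0,0,0]],[[0.001,-0.001,0.055],[0,0,0]],[[0.001,-0.001,0.063],[0,0,0]],[[0.001,-0.001,0.063],[0,0,0]],[[0.001,-0.001,0.063],[0,0,0]]]}}

```text
time: 7.78
tool_pos: [0.5733, 0.2096, 0.2346]
tool_rot: [0.834, 0.552, 0.0, 0.0]
force: [-0.5, -0.1, -1.8]
width: 0.493
grasp_force: 61.4
```

{"op": "step_arm", "data": {"plan": [[[0,0,0.002],[0,0,0]],[[0,0,0.004],[0,0,0]],[[0,0,0.006],[0,0,0]],[[0,0,0.008],[0,0,0]],[[0,0,0.008],[0,0,0]],[[0,0,0.008],[0,0,0]]]}}

```text
time: 8.52
tool_pos: [0.5731, 0.2095, 0.2304]
tool_rot: [0.834, 0.552, 0.0, -0.0]
force: [0.3, -0.6, -2.4]
width: 0.499
grasp_force: 61.4
```

{"op": "step_arm", "data": {"plan": [[[0,0,0.002],[0,0,0]],[[0,0,0.004],[0,0,0]],[[0,0,0.006],[0,0,0]],[[0,0,0.006],[0,0,0]],[[0,0,0.006],[0,0,0]]]}}

```text
time: 9.15
tool_pos: [0.5732, 0.2096, 0.2274]
tool_rot: [0.834, 0.552, 0.0, -0.0]
force: [-0.1, 0.4, 0.7]
width: 0.497
grasp_force: 61.5
```

{"op": "step_arm", "data": {"plan": [[[0,0,0.002],[0,0,0]],[[0,0,0.003],[0,0,0]],[[0,0,0.003],[0,0,0]],[[0,0,0.003],[0,0,0]]]}}

```text
time: 9.65
tool_pos: [0.5732, 0.2095, 0.2259]
tool_rot: [0.834, 0.552, 0.0, 0.0]
force: [-0.7, 0.9, 2.5]
width: 0.496
grasp_force: 61.5
```

{"op": "step_arm", "data": {"plan": [[[0,0,0.001],[0,0,0]],[[0,0,0.001],[0,0,0]],[[0,0,0.001],[0,0,0]]]}}

```text
time: 10.02
tool_pos: [0.5731, 0.2095, 0.2254]
tool_rot: [0.834, 0.552, 0.0, -0.0]
force: [-0.5, -0.1, 3.6]
width: 0.493
grasp_force: 61.6
```

```bash
python3 - <<'E'
from h import *
F=[];Z=[]
for i in range(10):
    grab('top' if i%2 else 'scene'); s=status.get_state(); F.append(s['force']);Z.append(s['tool_pos'])
print(np.mean(F,0),np.std(F,0),np.mean(Z,0),s['time'])
axis('scene',(.573,.209),.15,.22); axis('top',(.573,.209),.15,.22)
W=world(load('scene')); k=(np.hypot(W[...,0]-.573,W[...,1]-.209)<.015)&(W[...,2]>.26)&(W[...,2]<.3); print('top z',np.percentile(W[k][:,2],[25,50,75]))
a=load('scene')['pixels'][150:320,230:400]
cv2.imwrite('pics/s4.png',cv2.resize(a[...,::-1],(600,600),interpolation=3))
E
```

```text
[-0.58718829  0.35748585  3.17691888] [0.71523148 0.59520478 0.45665778] [0.57314593 0.20951576 0.22537438] 10.525
scene 696 axis xy at z 0.185 [0.5727 0.2066] slope [ 0.004 -0.002] resid 0.0004
top 23 axis xy at z 0.185 [0.5741 0.211 ] slope [0.062 0.021] resid 0.0002
top z [0.27941657 0.27981184 0.28022496]
```

View pics/s4.png

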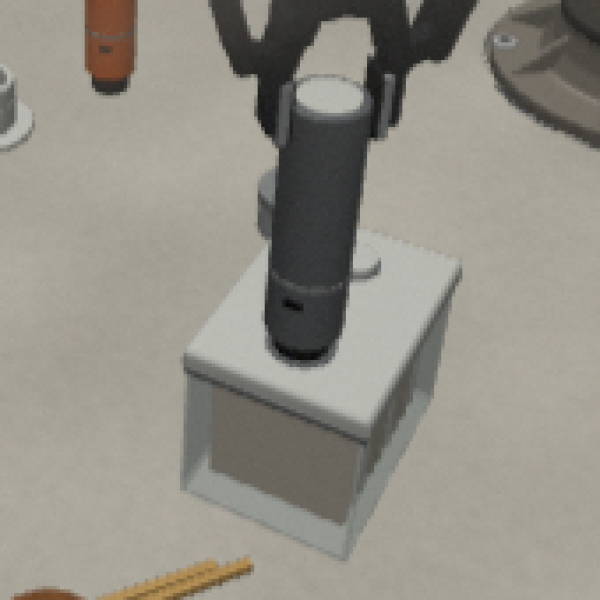

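The nozzle is sitting on the valve, centred at (304,350), with the disc's rim showing evenly around it. It's pressing with about 5.5 N, which is about half-way in, and the pump is upright. Handing in.

```bash
python3 -c "
from station import finish_job; print(finish_job())"
```

```text
the job is handed in; nothing more can be done
None
```

I handed the job in with the pump still gripped and upright, its nozzle about 1–3 mm from the valve's centre by the cameras, and pressing at about 5.5 N, which is about half-way in; no verdict came back.

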